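# Turn round the filter bar on an opened ventilator

### The arm

A 6-joint arm with a two-finger parallel gripper is mounted at the origin on the work surface. World frame = base frame: x ahead of the robot, y to its left, z up, the work surface at z = 0. Lengths are in m, angles in rad, forces in N, time in s.
With the tool pointing down it reaches from about 0.35 to 0.775 m from the base axis. Payload 5.5 kg.
Tool frame: the origin (TCP) lies midway between the tips of the shut fingers; the grasp point (between the pads) lies grasp_offset behind it (grasp_offset is the distance from the TCP to the grasp point, in m); z points along the fingers, y is the line along which they close (so a half turn about z gives the same grasp; the last joint's range is limited). The gripper opens to 85 mm and grips with 20 to 120 N. Pads are 22 mm wide; open, the fingers measure 114 mm over their backs; the gripper's body (76 mm by 85 mm) begins 54 mm behind the grasp point. The pads swing forward as they close: fully open they stand 13 mm farther back than shut.
Start: joints at [1.171, 0.313, 0.046, 1.304, 0, 1.431], TCP at [0.148, 0.556, 0.231] pointing down, gripper open.
Joint ranges: [-2.76, 2.76], [-0.86, 1.69], [-1.03, 1.26], [-2.2, 2.34], [-1.47, 1.5], [-3.14, 3.14]. Speed limits (rad/s): [2.57, 2.57, 3.14, 3.14, 3.14, 3.14].

### API

Orientations are given as a unit quaternion [w, x, y, z].
In Python, from workcell import * gives the robot as it stands.
- The arm moves only by the tool step_arm, never from a script. Its argument "deltas" is a list of rows, each a list of 7 numbers: the shift along the world's x, y, z in mm, then the turn, a rotation vector about the world's x, y, z in degrees, then the gripper's target within -1 to 1 (fully open at 1, half-way at 0, shut at -1). A call has 1 to 5 rows; each row shifts and turns the commanded pose from where the row before left it; what a row does not reach is not made up. A row lasts 1/10 s, in which the tool goes at most 50 mm and 8.59 degrees, less where a joint would pass 70% of its speed; a pose out of reach is approached as far as the arm can. A call is refused whole if a number of a shift passes 50 or a number of a turn 8.59, either way. A call with a gripper value outside its range is refused whole. The fingers move at their own pace and stop on an object; "newtons" is the grip in N (left out, the last holds). Time passes only in rows, so rows that do not move let the fingers close. It gives the time, the measured TCP pose, the force, the opening and the grip force at its end, in the units of the state.
- get_state(): the state, without advancing time (a new reading comes with each control period).
- read_camera(name): name is "side" or "top" or "wrist"; returns a dict with "image" (420x560x3 uint8, red, green, blue), "z_map" (420x560 float32, m along the optical axis (not along the pixel's ray), 0 where there is no reading), "K" (3x3 intrinsics, pixels), "dist_coeffs" ([k1, k2, p1, p2, k3] as OpenCV has them; the pictures are not rectified), "world_from_camera" (4x4, takes a point from camera to world coordinates). Camera axes: x right, y down, z forward; pixel columns grow to the right and rows downward; lengths in m; the calibration is good to about 2 mm. A picture is of the moment at which its call begins.
- hand_in(): hands the job in; it is judged then, once.
The state is a dict: "clock": time; "joint_pos": joint angles; "qvel": joint speeds; "tau": joint torques, N m; "tcp_pos": TCP position; "orientation": TCP orientation; "wrist_force": force on the tool from outside, world axes, zero at the start; "ft_torque": the same for the moment, N m; "finger_gap": finger opening in m; "grip_force": force on a finger pad.
Only numpy, scipy, OpenCV 4.12 (cv2) and the standard library are available. Lean on these libraries where they do the work, as an engineer would, in place of code of your own. Each camera call takes 0.05 s, during which the arm holds its last target. There are 200 camera calls.

### The job

The bar that holds the filter cover on the opened transport ventilator is parked back to front, with the pivot pin through its slot. Lift it off the pin, turn it end for end and refit it: tongue under the keeper bridge, round hole over the pin, the eared end pressed down until the spring catch snaps over the ear and the bar lies flat; then let go. Leave the loose things on and beside the housing where they stand.

Things in the scene. Friction and masses are not known exactly. Their poses are not given: they have to be found in the camera images.
- unit: White transport ventilator housing on its side, fixed, 300 x 180 x 60 mm (x, y, z); origin at the centre of its underside, z up. Its flat top, the deck, is 60 mm above the origin. Pivot pin near x = y = 0, keeper bridge at +x, spring catch at x = -42 mm on the +y side. A grey filter cover panel is flush with the deck at -x; a short blue gas port sticks out of the +x end below the deck.
- pivot (a point): Middle of the pivot slide, on the deck at unit x = y = 0. The adjustable pivot pin (steel, 10 mm diameter, 12 mm high, edge bevelled 0.7 mm) is clamped fast somewhere within 4 mm of this point along unit x (y = 0); its place is not reported and the bar's slot hides it from the bar's pose: find it by touch, or by sight. A hole off the pin comes to rest on its top.
- keeper (a point): Keeper: aluminium bridge on the deck, unit x = 67 to 85 mm, open at both ends: two cheeks (inner faces y = +-14 mm, outer +-22) carry a lip with underside 10 mm and top 15.5 mm above the deck. This point is mid-opening at the edge nearest the pivot, x = 67 mm, 5 mm above the deck.
- bar: Loose aluminium bar, 6 mm thick, 160 g. Origin: axis of its round hole (12.2 mm, through), at the underside; x to the tongue, z up. Body 24 mm wide, x = 14 to -81; ears 48 mm wide, x = -50 to -34; slot 20 x 12.5 mm centred at x = -62. Black grip block 22 x 22 mm at x = -25, y = 0, 6 to 44 mm above the underside. Starts flat, pin in the slot, tongue to about unit -x; ends with x along unit +x.
- tongue (a point): Middle of the end face of the bar's tongue (20 mm wide, 6 thick), 77 mm from the hole axis, 3 mm above the underside. The tongue overlaps the keeper's lip by 6 to 14 mm, so it goes in from the pin side tilted nose down, about 10 to 13 degrees, the hole passing above the pin; then the bar is levelled onto the pin.
- catch (a joint): Spring catch: steel hook sliding along unit +y, in m; 0 = at rest, 0.008 = fully out. Above the hook its face slopes up and outwards to 18 mm above the deck, so the bar's ear pressed down (about 5 to 12 N) pushes it aside and it snaps back over the ear by itself. The reversed bar is clear of it at the start.
- catch_lip (a point): Tip of the catch's hook, 8.5 mm above the deck (hook underside 7.5 mm). At rest at unit x = -42 (hook 10 mm long in x), y = 20.5 mm, reaching 3.5 mm over the edge of the seated bar's ear.
- screw_cup: Bystander on the deck: small steel cup, 44 mm across, 30 mm high; origin under its centre.
- thumb_nut: Bystander on the deck: steel thumb nut, 22 mm across, 22 mm high; origin under its centre.
- spare_filter: Bystander on the table beside the housing: white filter block 90 x 60 x 30 mm; origin under its centre.
- driver: Bystander on the table beside the housing: screwdriver lying along its x.
Not all that is in view belongs to the job. What is shaped like the bar but green, purple or turquoise is not meant.

How it is judged:
On the way, in this order (a step that is already met when the one before it is completed fails the run):
1. the bar is lifted clear of the pin (z of bar in the frame of unit above 0.078 m), for 0.1 s.
2. the bar is turned round with its tongue under the keeper's lip and its round hole over the pivot slide (x of tongue in the frame of unit above 0.069 m and z of tongue in the frame of unit below 0.069 m and x of bar in the frame of unit between -0.007 and 0.007 m and y of bar in the frame of unit between -0.005 and 0.005 m), for 0.1 s.
At the end, for the whole second after the job is handed in: Bar at rest on the pin by its round hole: hole within 6.5 mm along and 3 mm across of the middle of the pivot slide, underside within 2.5 mm of the deck, tilt under 0.05 rad, tongue end past 69 mm and under the keeper lip, catch within 2.5 mm of rest (x of bar in the frame of unit between -0.0065 and 0.0065 m and y of bar in the frame of unit between -0.003 and 0.003 m and z of bar in the frame of unit between 0.057 and 0.0625 m and angle between bar's own z axis and vertical below 0.05 rad and x of tongue in the frame of unit above 0.069 m and z of tongue in the frame of unit below 0.067 m and value of joint catch below 0.0025 m and linear speed of bar below 0.02 m/s); the robot touches nothing.
It fails at once if a bystander is pushed more than 30 mm from its place or tipped over (distance of any of screw_cup, thumb_nut, spare_filter, driver from where it was at the start of the episode above 0.03 m or angle between any of screw_cup, thumb_nut's own z axis and vertical above 0.7 rad).
It also fails if it takes over 72 s, if anything falls off the work surface, if the arm or the gripper's body presses on something with over 40 N, if the wrist force passes 120 N, or if a joint passes its speed limit or range.

## Working session

There is one attempt and no reset: what is moved stays moved. The work goes in short steps, Python scripts to look and compute and a tool call to move; the robot and the scene stay as the last step left them, time stands still between calls to the robot, and variables do not carry over. Pictures are saved under pics/ and viewed, at most 10 in all, crops included, and the job is handed in when it is done.

Besides the shell and the picture viewer there is one more tool, called after "Request:" by a JSON object that holds its "api" and its "payload", one argument or row to a line. step_arm: Moves the arm, as the interface text tells. Its arguments: {"type":"object","properties":{"deltas":{"type":"array","items":{"type":"array","items":{"type":"number"}}},"newtons":{"type":"number"}},"required":["deltas"]}

```bash
mkdir -p pics; cat > h.py <<'E'
from workcell import *
import numpy as np, cv2
from scipy.spatial.transform import Rotation as R
def shot(n,save=None):
    c=read_camera(n)
    if save: cv2.imwrite(f'pics/{save}.png',c['image'][:,:,::-1])
    np.savez(f'pics/{save or n}.npz',**c)
    return c
def world(c,u,v,z=None):
    p=cv2.undistortPoints(np.array([[[u,v]]],float),c['K'],c['dist_coeffs'])[0,0]
    r=np.array([p[0],p[1],1]); T=c['world_from_camera']
    if z is None:
        d=c['z_map'][int(round(v)),int(round(u))]
    else:
        d=(z-T[2,3])/(T[:3,:3]@r)[2]
    return T[:3,:3]@(r*d)+T[:3,3]
E
python3 - <<'E'
from h import *
c=shot('top','top0'); shot('side','side0')
print(get_state()); print(c['world_from_camera'],c['K'],c['dist_coeffs'])
im=cv2.resize(c['image'],(800,600),interpolation=cv2.INTER_CUBIC)
E
```

```text
{'clock': 0.1, 'joint_pos': array([1.17138930e+00, 3.13949099e-01, 4.50391165e-02, 1.30361137e+00,
       1.17138527e-05, 1.43119756e+00]), 'qvel': array([-0.00124325, -0.00186875,  0.00401183, -0.00087151,  0.00049431,
        0.00035983]), 'tau': array([ 3.21355728e-03, -4.81724417e+01,  2.99244636e+01,  1.27421474e-02,
       -4.55176155e-05,  8.01200599e-06]), 'tcp_pos': array([0.14752917, 0.55524919, 0.23046265]), 'orientation': array([-2.35291437e-04,  1.29539037e-01,  9.91573948e-01, -8.29819220e-04]), 'wrist_force': array([-0.10661613,  0.30615674,  0.51238647]), 'ft_torque': array([0.03952275, 0.01358773, 0.00715157]), 'grip_force': 0.0, 'finger_gap': 0.0853000640030452}
[[-0.02766753 -0.9876343   0.15431459  0.38945119]
 [-0.99956138  0.0257032  -0.01471043 -0.03544426]
 [ 0.01056215 -0.15465391 -0.98791225  0.9966126 ]
 [ 0.          0.          0.          1.        ]] [[413.66066286   0.         283.58210759]
 [  0.         413.66066286 211.38077362]
 [  0.           0.           1.        ]] [-0.0708309  0.         0.         0.         0.       ]
```

View pics/top0.png

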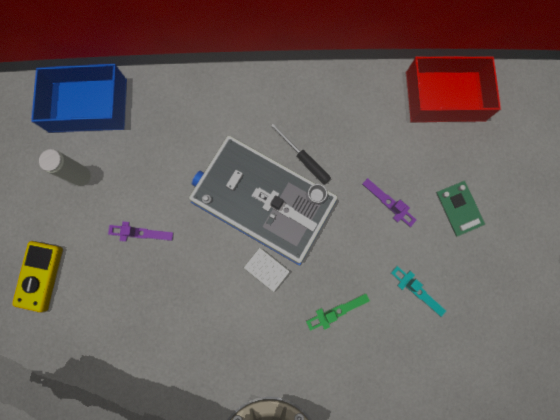

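View pics/side0.png

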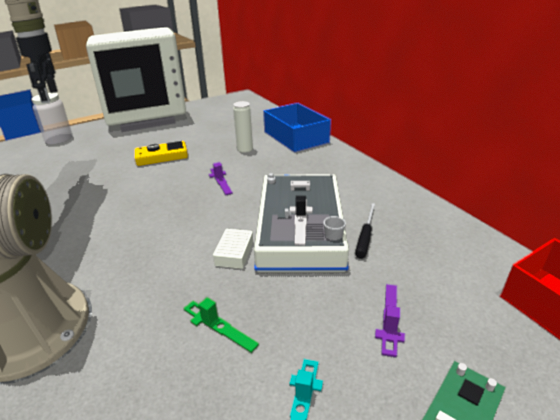

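The top view shows the housing at (263,200), the blue port at its left end (197,178), keeper at (234,180), grip block near (276,202), cup at (317,193) and nut at (207,198). I'll enlarge it next.

```bash
python3 - <<'E'
import cv2
im=cv2.imread('pics/top0.png')[130:270,180:345]
cv2.imwrite('pics/top0c.png',cv2.resize(im,None,fx=4.2,fy=4.2,interpolation=cv2.INTER_CUBIC))
E
```

```text
(no output)
```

View pics/top0c.png

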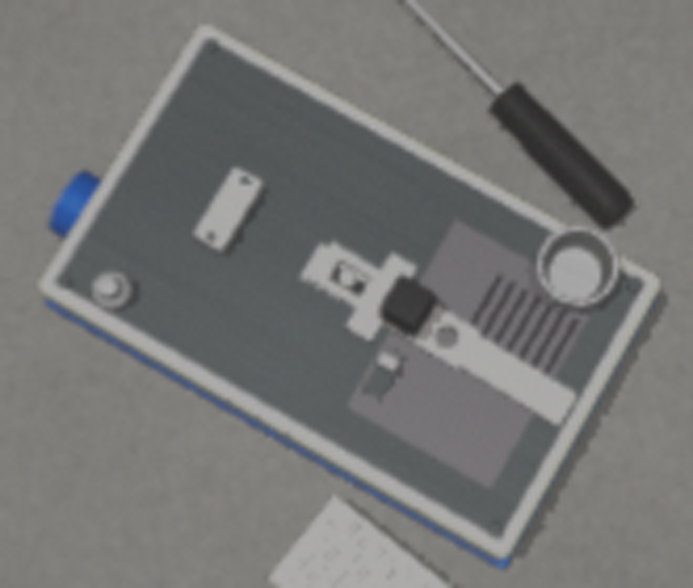

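The crop shows the outline corners at (207,28), (655,285), (507,552), (45,288). It also shows keeper lip corners near (237,167), (262,182), (219,250), (195,235), hole (446,335), tongue end (568,405), and slot with pin near (350,275).

```bash
python3 - <<'E'
from h import *
c=dict(np.load('pics/top0.npz'))
f=lambda u,v,z=None: world(c,180+u/4.2-.5+.5/4.2,130+v/4.2-.5+.5/4.2,z)
P=np.array([f(*p,.06)[:2] for p in [(207,28),(655,285),(507,552),(45,288)]])
M=np.array([[.15,-.09],[-.15,-.09],[-.15,.09],[.15,.09]])
a0=None
def fit(M,P):
    m,p=M.mean(0),P.mean(0); H=(M-m).T@(P-p); a=np.arctan2(H[0,1]-H[1,0],H[0,0]+H[1,1])
    Rm=np.array([[np.cos(a),-np.sin(a)],[np.sin(a),np.cos(a)]]); t=p-Rm@m
    print('yaw',np.degrees(a),'t',t,'res mm',((M@Rm.T+t-P)*1e3).round(1).tolist()); return Rm,t
Rm,t=fit(M,P)
U=lambda w:((Rm.T@(w[:2]-t))*1e3).round(1)
for n,u,v,z in [('keepA',237,167,.0755),('keepB',262,182,.0755),('keepC',219,250,.0755),('keepD',195,235,.0755),('hole',446,335,.066),('tongueend',568,405,.066),('bar-81 a',325,241,.066),('bar-81 b',303,279,.066),('ear',398,256,.066),('ear2',362,336,.066),('pin',350,275,.072),('gripTop',410,305,.104),('catch',390,360,.078),('nut',112,288,.082),('cup',577,258,.09)]:
    w=f(u,v,z); print(n,w.round(4),'U',U(w),'depth-based',f(u,v).round(4))
# depth cloud of grip top
zz=c['z_map']; pts=np.array([f(u,v) for u in range(370,450,4) for v in range(265,345,4)])
g=pts[pts[:,2]>.097]; print(len(g),g.mean(0),np.ptp(g,axis=0),U(g.mean(0)))
d=np.array([f(u,v)[2] for u in range(280,300,4) for v in range(350,400,4)]);print('deck z',d.mean())
E
```

```text
yaw 58.46557185313985 t [ 0.56938882 -0.00367504] res mm [[5.8, 2.2], [2.5, -8.2], [-7.3, -0.5], [-1.0, 6.5]]
keepA [0.6335 0.057  0.0755] U [ 85.3 -22.9] depth-based [0.6376 0.0586 0.0602]
keepB [0.6248 0.0435 0.0755] U [ 69.2 -22.5] depth-based [0.6287 0.0448 0.0599]
keepC [0.5875 0.0672 0.0755] U [69.9 21.6] depth-based [0.5878 0.0673 0.0743]
keepD [0.5962 0.0801 0.0755] U [85.5 21. ] depth-based [0.5966 0.0804 0.0737]
hole [ 0.5393 -0.0545  0.066 ] U [-59.1  -0.9] depth-based [ 0.5405 -0.0547  0.0582]
tongueend [ 0.4993 -0.1193  0.066 ] U [-135.2   -0.7] depth-based [ 0.4997 -0.1196  0.0628]
bar-81 a [0.5931 0.0102 0.066 ] U [ 24.2 -12.9] depth-based [0.5944 0.0105 0.0601]
bar-81 b [0.5722 0.0226 0.066 ] U [23.8 11.3] depth-based [0.5735 0.0229 0.0597]
ear [ 0.5837 -0.0295  0.066 ] U [-14.6 -25.7] depth-based [ 0.5841 -0.0295  0.0639]
ear2 [ 0.5399 -0.0089  0.066 ] U [-19.9  22.4] depth-based [ 0.5402 -0.0089  0.0641]
pin [ 0.5726 -0.0033  0.072 ] U [ 2.  -2.5] depth-based [ 0.5733 -0.0032  0.0682]
gripTop [ 0.5495 -0.0354  0.104 ] U [-37.4   0.3] depth-based [ 0.5499 -0.0354  0.102 ]
catch [ 0.5246 -0.024   0.078 ] U [-40.7  27.6] depth-based [ 0.5243 -0.024   0.0801]
nut [0.5669 0.124  0.082 ] U [107.5  68.9] depth-based [0.5668 0.1239 0.0824]
cup [ 0.5752 -0.125   0.09  ] U [-100.4  -68.4] depth-based [ 0.5808 -0.1277  0.0626]
118 [ 0.55163582 -0.03369242  0.10288775] [0.02872272 0.02948575 0.01030196] [-34.9  -0.6]
deck z 0.05932069109368336
```

Request:
{"api": "step_arm", "payload": {
  "deltas": [
    [20,-29.5,0,0,0,-0.9,1],
    [20,-29.5,0,0,0,-0.9,1],
    [20,-29.5,0,0,0,-0.9,1],
    [20,-29.5,0,0,0,-0.9,1],
    [20,-29.5,0,0,0,-0.9,1]
  ]
}}

```text
clock: 0.6
tcp_pos: [0.248, 0.4068, 0.2309]
orientation: [-0.0, 0.168, 0.986, -0.0]
wrist_force: [0.8, -0.8, -0.2]
finger_gap: 0.0857
grip_force: 0.0
```

Request:
{"api": "step_arm", "payload": {
  "deltas": [
    [20,-29.5,0,0,0,-0.9,1],
    [20,-29.5,0,0,0,-0.9,1],
    [20,-29.5,0,0,0,-0.9,1],
    [20,-29.5,0,0,0,-0.9,1],
    [20,-29.5,0,0,0,-0.9,1]
  ]
}}

```text
clock: 1.1
tcp_pos: [0.3481, 0.2594, 0.2311]
orientation: [-0.0, 0.207, 0.978, -0.0]
wrist_force: [0.9, -0.0, 0.2]
finger_gap: 0.0853
grip_force: 0.0
```

Request:
{"api": "step_arm", "payload": {
  "deltas": [
    [20,-29.5,0,0,0,-0.9,1],
    [20,-29.5,0,0,0,-0.9,1],
    [20,-29.5,0,0,0,-0.9,1],
    [20,-29.5,0,0,0,-0.9,1],
    [20,-29.5,0,0,0,-0.9,1]
  ]
}}

```text
clock: 1.6
tcp_pos: [0.4481, 0.1118, 0.2311]
orientation: [-0.0, 0.246, 0.969, 0.0]
wrist_force: [0.8, 0.5, 0.5]
finger_gap: 0.0851
grip_force: 0.0
```

Request:
{"api": "step_arm", "payload": {
  "deltas": [
    [20,-29.5,0,0,0,-0.9,1],
    [20,-29.5,0,0,0,-0.9,1],
    [20,-29.5,0,0,0,-0.9,1],
    [20,-29.5,0,0,0,0,1],
    [0,0,0,0,0,0,1]
  ]
}}

```text
clock: 2.1
tcp_pos: [0.5298, -0.0081, 0.2304]
orientation: [0.0, 0.27, 0.963, -0.0]
wrist_force: [-0.4, 0.5, -0.5]
finger_gap: 0.0855
grip_force: 0.0
```

```bash
python3 - <<'E'
from h import *
import workcell
print([n for n in dir(workcell) if n[0]!='_'], getattr(workcell,'grasp_offset',None))
s=get_state(); o=s['orientation']; print(s['tcp_pos'],s['joint_pos'],R.from_quat(o,scalar_first=True).as_matrix().round(3).tolist())
c=shot('wrist','w1'); print(c['world_from_camera'].round(3).tolist(),c['K'].tolist())
cv2.imwrite('pics/w1b.png',cv2.resize(c['image'][:,:,::-1],(800,600),interpolation=cv2.INTER_CUBIC))
E
```

```text
['MotionError', 'get_state', 'grasp_offset', 'hand_in', 'read_camera'] 0.0187
[ 0.52977249 -0.00807559  0.23039317] [-1.66365581e-01  2.25404284e-01 -7.35951364e-02  1.27133986e+00
 -7.80095242e-04  3.80456351e-01] [[-0.854, 0.52, 0.0], [0.52, 0.854, -0.001], [-0.001, -0.001, -1.0]]
[[0.52, 0.818, 0.245, 0.469], [0.854, -0.498, -0.149, 0.031], [0.0, 0.287, -0.958, 0.371], [0.0, 0.0, 0.0, 1.0]] [[357.05954855997476, 0.0, 273.7174182492615], [0.0, 357.05954855997476, 205.9356337645747], [0.0, 0.0, 1.0]]
```

View pics/w1b.png

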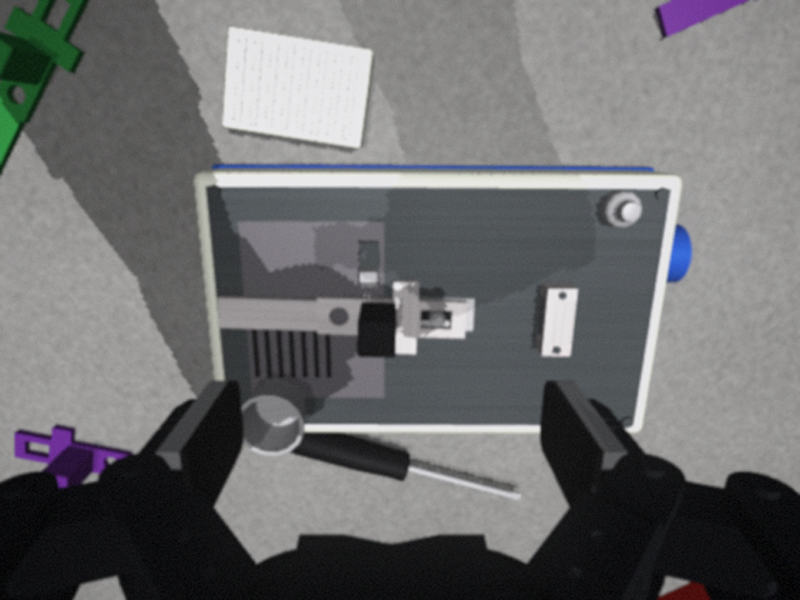

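The wrist view shows the whole deck: keeper lip at (560,322), slot with the pin at (437,319), block at (378,330), hole (339,316) and catch hook (368,277).

```bash
cat >> h.py <<'E'
def cloud(c):
    z=c['z_map'].astype(float); v,u=np.nonzero(z>0.05)
    p=cv2.undistortPoints(np.stack([u,v],1)[:,None].astype(float),c['K'],c['dist_coeffs'])[:,0]
    X=np.c_[p,np.ones(len(p))]*z[v,u][:,None]; T=c['world_from_camera']
    return X@T[:3,:3].T+T[:3,3],u,v
def toU(w,yaw=58.46,t=(.5694,-.0037)):
    a=np.radians(yaw); d=np.atleast_2d(w)[:,:2]-t
    return np.c_[d@[np.cos(a),np.sin(a)],d@[-np.sin(a),np.cos(a)]]*1e3
def blob(c,lo,hi,z0,z1):
    X,u,v=cloud(c); q=toU(X); m=((q>lo)&(q<hi)).all(1)&(X[:,2]>z0)&(X[:,2]<z1); q=q[m]
    r=cv2.minAreaRect(q.astype(np.float32)); return m.sum(),q.mean(0).round(1),np.percentile(q,[2,98],axis=0).round(1).tolist(),[np.round(x,1) for x in r],X[m,2].mean().round(4)
E
python3 - <<'E'
from h import *
c=dict(np.load('pics/w1.npz'))
print('grip',blob(c,(-60,-25),(-10,25),.098,.11))
print('keeper',blob(c,(55,-35),(100,35),.071,.082))
print('catch',blob(c,(-55,15),(-30,45),.071,.085))
print('bar',blob(c,(-8,-30),(40,30),.0635,.07))
print('tongue',blob(c,(-140,-20),(-70,20),.0625,.07))
print('deck',blob(c,(30,-60),(60,60),.05,.07))
def W(u,v,z): 
    w=world(c,u*.7,v*.7,z); return toU(w).round(1),w.round(4)
for n,p in dict(A=(200,178,.06),B=(680,178,.06),C=(638,430,.06),D=(218,430,.06),hole=(339,316,.066),pin=(437,319,.072),k1=(548,289,.0755),k2=(577,289,.0755),k3=(571,356,.0755),k4=(541,356,.0755)).items(): print(n,*W(*p))
E
```

```text
grip (np.int64(711), array([-31.1,  -1.8]), [[-41.6, -13.0], [-20.6, 8.3]], [array([-31.2,  -2.4]), array([21.2, 22.5]), np.float64(0.3)], np.float64(0.1021))
keeper (np.int64(1022), array([81.3, -1.7]), [[72.5, -23.8], [90.4, 19.2]], [array([81.4, -2.3]), array([44.7, 18.9]), np.float64(89.8)], np.float64(0.0739))
catch (np.int64(126), array([-36.4,  26.4]), [[-41.2, 20.7], [-31.7, 30.4]], [array([-36.5,  25.6]), array([10.1,  9.6]), np.float64(89.4)], np.float64(0.0754))
bar (np.int64(648), array([ 8. , -2.4]), [[-7.7, -15.7], [24.2, 16.0]], [array([ 8.7, -2.7]), array([32.7, 46.9]), np.float64(0.9)], np.float64(0.0648))
tongue (np.int64(1449), array([-101.2,   -0.5]), [[-131.2, -10.4], [-71.4, 9.3]], [array([-101.4,   -0.6]), array([20.7, 62.4]), np.float64(88.6)], np.float64(0.0643))
deck (np.int64(3990), array([45. ,  3.1]), [[30.6, -57.2], [59.4, 57.8]], [array([45.,  0.]), array([120.,  30.]), np.float64(90.0)], np.float64(0.0585))
A [[-137.1   83.2]] [ 0.4268 -0.077   0.06  ]
B [[151.   84.4]] [0.5764 0.1691 0.06  ]
C [[150.1 -87.4]] [0.7224 0.0785 0.06  ]
D [[-142.5  -88. ]] [ 0.5699 -0.1712  0.06  ]
hole [[-55.4  -1.8]] [ 0.5419 -0.0518  0.066 ]
pin [[ 6.1 -1.5]] [0.5739 0.0008 0.072 ]
k1 [[72.4 19.2]] [0.591  0.0681 0.0755]
k2 [[90.1 19.2]] [0.6001 0.0831 0.0755]
k3 [[ 91.1 -24.7]] [0.6381 0.061  0.0755]
k4 [[ 72.1 -24.7]] [0.6282 0.0448 0.0755]
```

Request:
{"api": "step_arm", "payload": {
  "deltas": [
    [7,-9,-20,0,0,0,1],
    [7,-9,-20,0,0,0,1],
    [7,-8,-20,0,0,0,1],
    [0,0,-20,0,0,0,1],
    [0,0,0,0,0,0,1]
  ]
}}

```text
clock: 2.65
tcp_pos: [0.5459, -0.0294, 0.1484]
orientation: [-0.003, 0.268, 0.964, -0.0]
wrist_force: [-0.0, -0.0, -0.5]
finger_gap: 0.0855
grip_force: 0.0
```

```bash
python3 - <<'E'
from h import *
s=get_state(); print(s['tcp_pos'])
c=shot('wrist','w2')
w=np.array([.5694,-.0037,.07,1]);T=np.linalg.inv(c['world_from_camera']);p=(T@w)[:3];uv=cv2.projectPoints(p[None],np.zeros(3),np.zeros(3),c['K'],c['dist_coeffs'])[0].ravel();print(uv)
u0,v0=int(uv[0])-90,int(uv[1])-68
print(u0,v0)
cv2.imwrite('pics/w2c.png',cv2.resize(c['image'][v0:v0+136,u0:u0+180,::-1],None,fx=4.4,fy=4.4,interpolation=cv2.INTER_CUBIC))
for n,a in dict(grip=((-60,-25),(-10,25),.098,.11),keeper=((55,-35),(100,35),.071,.082),catch=((-55,15),(-30,45),.071,.085)).items():
    try: print(n,blob(c,*a))
    except Exception as e: print(n,e)
E
```

```text
[ 0.54590429 -0.02941674  0.14839871]
[323.28644985 227.11253468]
233 159
grip (np.int64(1429), array([-31.2,  -1.7]), [[-41.8, -12.8], [-20.7, 8.2]], [array([-31.1,  -2.4]), array([22.5, 21.7]), np.float64(89.5)], np.float64(0.1021))
keeper (np.int64(1968), array([80.8, -1.8]), [[72.0, -24.1], [90.3, 19.3]], [array([81.4, -2.7]), array([45.1, 19.6]), np.float64(90.0)], np.float64(0.0739))
catch (np.int64(242), array([-36.4,  26.4]), [[-41.0, 20.9], [-31.8, 30.2]], [array([-36.5,  25.4]), array([10.1,  9.5]), np.float64(89.9)], np.float64(0.0754))
```

View pics/w2c.png

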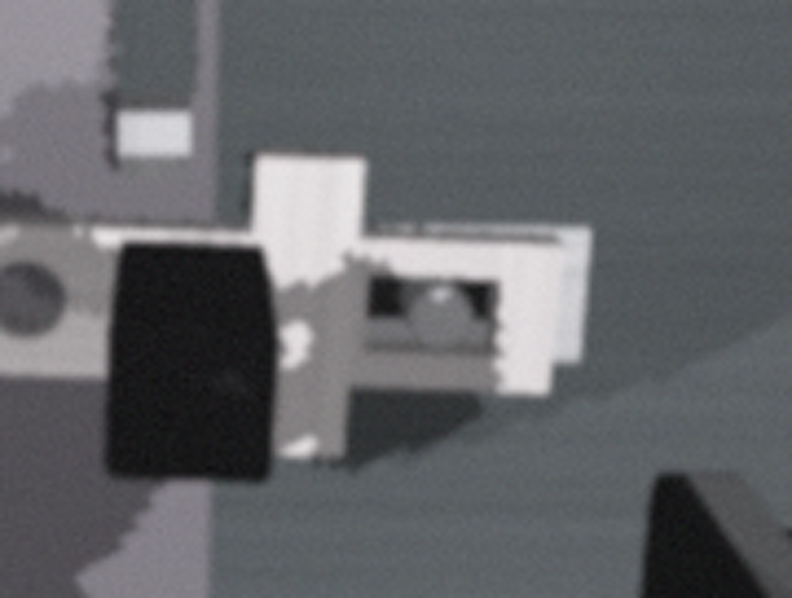

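Crop of w2 (offset 233,159; 4.4x): the slot's opening spans x 368–498, the pin's top disc is centred near (440,310), and the catch hook lip is at (154,134).

```bash
python3 - <<'E'
from h import *
c=dict(np.load('pics/w2.npz'))
f=lambda u,v,z: toU(world(c,233+u/4.4-.4,159+v/4.4-.4,z)).round(2)
print('pin',f(440,311,.0715)); print('slot x',f(368,300,.0655),f(498,300,.0655)); print('hole',f(29,298,.0655))
print('ear',f(253,155,.0655),f(366,157,.0655))
print('end',f(553,395,.0655))
print(toU(get_state()['tcp_pos']))
E
```

```text
pin [[ 5.9  -0.91]]
slot x [[-4.04 -1.41]] [[15.66 -1.25]]
hole [[-55.35  -1.53]]
ear [[-21.93  21.08]] [[-5.27 20.92]]
end [[ 25.19 -16.71]]
[[-33.84999628   5.76419613]]
```

Request:
{"api": "step_arm", "payload": {
  "deltas": [
    [7,-2.7,0,0,0,-0.4,1],
    [0,0,0,0,0,0,1]
  ]
}}

```text
clock: 2.9
tcp_pos: [0.5574, -0.0335, 0.1529]
orientation: [0.002, 0.271, 0.963, 0.0]
wrist_force: [-0.4, -0.4, 0.7]
finger_gap: 0.0852
grip_force: 0.0
```

Request:
{"api": "step_arm", "payload": {
  "deltas": [
    [0,0,-20,0,0,0,1],
    [0,0,-20,0,0,0,1],
    [0,0,-20,0,0,0,1],
    [0,0,-15,0,0,0,1],
    [0,0,0,0,0,0,1]
  ]
}}

```text
clock: 3.4
tcp_pos: [0.5548, -0.0331, 0.0752]
orientation: [-0.001, 0.271, 0.963, -0.0]
wrist_force: [0.2, 0.4, -0.2]
finger_gap: 0.0854
grip_force: 0.0
```

Request:
{"api": "step_arm", "payload": {
  "deltas": [
    [0,0,-3,0,0,0,1],
    [0,0,0,0,0,0,1],
    [0,0,0,0,0,0,1]
  ]
}}

```text
clock: 3.7
tcp_pos: [0.5565, -0.0336, 0.0744]
orientation: [0.001, 0.271, 0.962, 0.0]
wrist_force: [0.8, -0.4, 0.9]
finger_gap: 0.0852
grip_force: 0.0
```

```bash
python3 - <<'E'
from h import *
s=get_state(); print(s['tcp_pos'],toU(s['tcp_pos']),R.from_quat(s['orientation'],scalar_first=True).as_matrix().round(3).tolist())
c=shot('wrist'); print(blob(c,(-60,-25),(-10,25),.098,.11))
s=get_state(); print(s['tcp_pos'])
E
```

```text
[ 0.55654411 -0.03360865  0.07444969] [[-32.21523644  -4.6882699 ]] [[-0.853, 0.522, 0.002], [0.522, 0.853, -0.0], [-0.002, 0.001, -1.0]]
(np.int64(3434), array([-31.1,  -1.4]), [[-41.5, -12.9], [-20.7, 8.3]], [array([-31.1,  -2.6]), array([22.8, 21.8]), np.float64(89.0)], np.float64(0.1021))
[ 0.55645082 -0.03359332  0.07432442]
```

Request:
{"api": "step_arm", "payload": {
  "deltas": [
    [-2.2,1.4,-2,0,0,0,1],
    [0,0,0,0,0,0,1],
    [0,0,0,0,0,0,1],
    [0,0,0,0,0,0,-1],
    [0,0,0,0,0,0,-1]
  ],
  "newtons": 80
}}

```text
clock: 4.25
tcp_pos: [0.5536, -0.0321, 0.0713]
orientation: [0.0, 0.271, 0.962, 0.0]
wrist_force: [-0.4, 0.7, 0.6]
finger_gap: 0.0587
grip_force: 0.0
```

Request:
{"api": "step_arm", "payload": {
  "deltas": [
    [0,0,0,0,0,0,-1],
    [0,0,0,0,0,0,-1],
    [0,0,0,0,0,0,-1],
    [0,0,0,0,0,0,-1],
    [0,0,0,0,0,0,-1]
  ]
}}

```text
clock: 4.75
tcp_pos: [0.5538, -0.0321, 0.0715]
orientation: [0.0, 0.271, 0.962, 0.0]
wrist_force: [-0.1, 0.4, 2.1]
finger_gap: 0.021
grip_force: 79.1
```

Request:
{"api": "step_arm", "payload": {
  "deltas": [
    [0,0,10,0,0,0,-1],
    [0,0,15,0,0,0,-1],
    [0,0,20,0,0,0,-1],
    [0,0,20,0,0,0,-1],
    [0,0,10,0,0,0,-1]
  ]
}}

```text
clock: 5.25
tcp_pos: [0.5542, -0.0322, 0.1483]
orientation: [0.001, 0.271, 0.962, 0.0]
wrist_force: [0.2, 0.9, -1.9]
finger_gap: 0.021
grip_force: 78.5
```

Request:
{"api": "step_arm", "payload": {
  "deltas": [
    [0,0,0,0,0,2,-1],
    [0,0,0,0,0,5,-1],
    [0,0,0,0,0,8,-1],
    [0,0,0,0,0,8,-1],
    [0,0,0,0,0,8,-1]
  ]
}}

```text
clock: 5.75
tcp_pos: [0.5531, -0.032, 0.146]
orientation: [-0.001, 0.001, 1.0, 0.0]
wrist_force: [0.0, 0.2, -0.8]
finger_gap: 0.0209
grip_force: 78.7
```

```bash
python3 - <<'E'
from h import *
s=get_state(); print(s['tcp_pos'],s['joint_pos'],s['finger_gap'],s['grip_force'],s['wrist_force'])
E
```

```text
[ 0.55308477 -0.0319548   0.14602282] [-2.02702828e-01  3.13196491e-01 -1.66733072e-01  1.09192366e+00
  1.50282276e-04 -2.00000895e-01] 0.02090889659770367 78.65876913070679 [ 0.03699177  0.24063661 -0.7702556 ]
```

Request:
{"api": "step_arm", "payload": {
  "deltas": [
    [0,0,0,0,0,8,-1],
    [0,0,0,0,0,8,-1],
    [0,0,0,0,0,8,-1],
    [0,0,0,0,0,8,-1],
    [0,0,0,0,0,8,-1]
  ]
}}

```text
clock: 6.25
tcp_pos: [0.5531, -0.032, 0.146]
orientation: [-0.0, -0.341, 0.94, 0.0]
wrist_force: [0.3, 0.0, -1.5]
finger_gap: 0.0212
grip_force: 78.7
```

Request:
{"api": "step_arm", "payload": {
  "deltas": [
    [0,0,0,0,0,8,-1],
    [0,0,0,0,0,8,-1],
    [0,0,0,0,0,8,-1],
    [0,0,0,0,0,8,-1],
    [0,0,0,0,0,8,-1]
  ]
}}

```text
clock: 6.75
tcp_pos: [0.553, -0.032, 0.146]
orientation: [-0.0, -0.642, 0.767, 0.0]
wrist_force: [-0.4, -0.1, -1.6]
finger_gap: 0.021
grip_force: 78.7
```

Request:
{"api": "step_arm", "payload": {
  "deltas": [
    [0,0,0,0,0,8,-1],
    [0,0,0,0,0,8,-1],
    [0,0,0,0,0,8,-1],
    [0,0,0,0,0,8,-1],
    [0,0,0,0,0,8,-1]
  ]
}}

```text
clock: 7.25
tcp_pos: [0.553, -0.032, 0.146]
orientation: [0.0, 0.865, -0.501, -0.001]
wrist_force: [-0.0, 0.6, -1.8]
finger_gap: 0.0207
grip_force: 78.7
```

Request:
{"api": "step_arm", "payload": {
  "deltas": [
    [0,0,0,0,0,8,-1],
    [0,0,0,0,0,8,-1],
    [0,0,0,0,0,8,-1],
    [0,0,0,0,0,5,-1],
    [0,0,0,0,0,0,-1]
  ]
}}

```text
clock: 7.75
tcp_pos: [0.5531, -0.032, 0.146]
orientation: [0.0, 0.963, -0.271, -0.001]
wrist_force: [-0.3, -0.5, -2.6]
finger_gap: 0.0211
grip_force: 78.6
```

Request:
{"api": "step_arm", "payload": {
  "deltas": [
    [0,0,0,0,0,0,-1],
    [0,0,0,0,0,0,-1]
  ]
}}

```text
clock: 7.95
tcp_pos: [0.5534, -0.032, 0.1462]
orientation: [0.0, 0.962, -0.272, -0.0]
wrist_force: [0.2, 0.1, -1.2]
finger_gap: 0.0211
grip_force: 78.6
```

```bash
python3 - <<'E'
from h import *
s=get_state(); M=R.from_quat(s['orientation'],scalar_first=True).as_matrix(); print(s['tcp_pos'],toU(s['tcp_pos']),np.degrees(np.arctan2(M[1,1],M[0,1])),s['joint_pos'])
c=shot('wrist','w3')
cv2.imwrite('pics/w3b.png',cv2.resize(c['image'][:,:,::-1],(800,600),interpolation=cv2.INTER_CUBIC))
E
```

```text
[ 0.55339465 -0.03203891  0.14617871] [[-32.52484252  -1.18294401]] -121.57118663021454 [-2.02603942e-01  3.13197126e-01 -1.66330841e-01  1.09170797e+00
 -9.70231490e-05 -2.79317537e+00]
```

View pics/w3b.png

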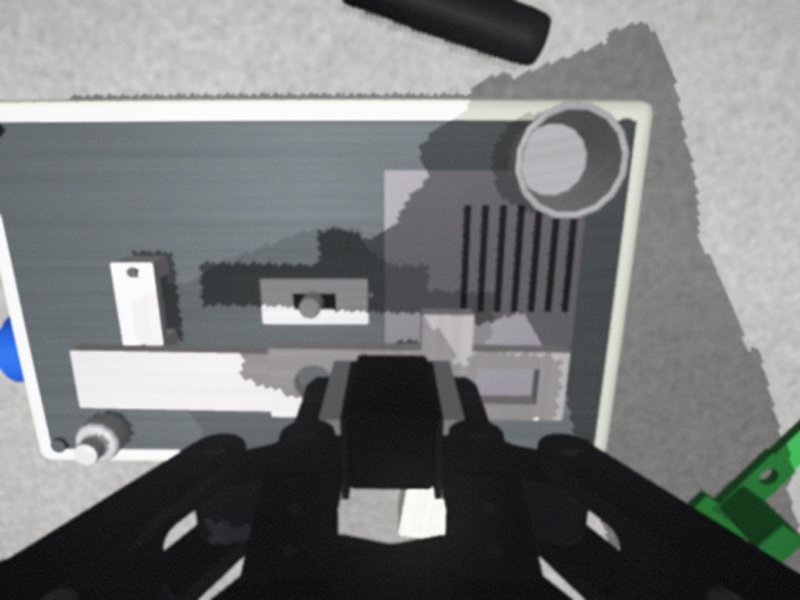

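View w3: the bar is held reversed, tongue end at x≈73 (800-wide), hole at (312,378). The pivot slide plate is at (314,302) with the pin at (310,305), and the keeper lip top is at (135,302).

```bash
python3 - <<'E'
from h import *
c=dict(np.load('pics/w3.npz'))
print('keeper',blob(c,(55,-35),(100,35),.071,.082))
print('bar',blob(c,(-80,-40),(100,40),.130,.150))
print('tongue',blob(c,(15,-40),(100,40),.130,.150))
print('barend',blob(c,(-90,-40),(-50,40),.130,.150))
print('ear',blob(c,(-90,-45),(-20,-13),.130,.150))
X,u,v=cloud(c);q=toU(X);m=(q[:,0]>70)&(X[:,2]>.13)&(abs(q[:,1])<40);print(X[m,2].mean())
f=lambda u,v,z: toU(world(c,u*.7-.15,v*.7-.15,z)).round(2)
print('pin',f(310,304,.0715)); print('hole',f(312,378,.1405)); 
print('plate',f(261,279,.0605),f(369,279,.0605))
im=c['image'][170:290,150:310,::-1];cv2.imwrite('pics/w3c.png',cv2.resize(im,None,fx=5,fy=5,interpolation=cv2.INTER_CUBIC))
E
```

```text
keeper (np.int64(1738), array([81. , -6.6]), [[72.4, -24.4], [90.4, 11.9]], [array([81.7, -5.9]), array([38.1, 19.5]), np.float64(89.2)], np.float64(0.0738))
bar (np.int64(12006), array([ 1.5, -4.9]), [[-77.9, -22.5], [69.0, 10.2]], [array([-4. , -6.2]), array([ 37.1, 152.3]), np.float64(89.2)], np.float64(0.1387))
tongue (np.int64(5485), array([43.1, -2.4]), [[16.1, -11.5], [70.3, 8.5]], [array([43.6, -1.3]), array([21.4, 57.3]), np.float64(89.1)], np.float64(0.1386))
barend (np.int64(3199), array([-69.6,  -3.5]), [[-86.1, -23.2], [-50.6, 12.3]], [array([-68.5,  -5.3]), array([37.2, 37. ]), np.float64(89.7)], np.float64(0.1383))
ear (np.int64(980), array([-47.7, -19.2]), [[-55.6, -23.9], [-39.9, -13.2]], [array([-47.8, -18.5]), array([11.2, 16.2]), np.float64(89.4)], np.float64(0.1385))
0.13844314948098418
pin [[ 5.51 -5.39]]
hole [[-5.57 -2.85]]
plate [[ 29.39 -13.98]] [[-20.33 -13.93]]
```

View pics/w3c.png

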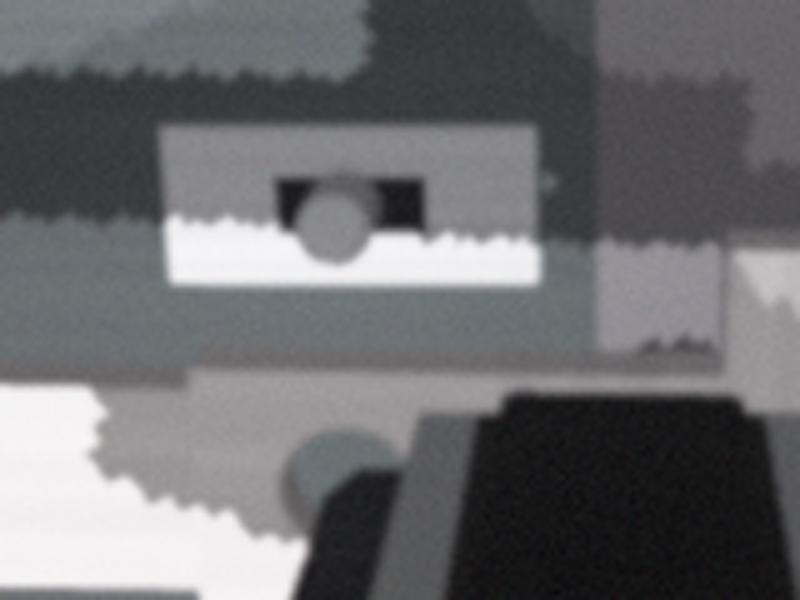

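In the crop, the pin's top disc is centred at (335,228), the slide plate spans x 161–541, and the hole's left edge is at x 283 with its top at y 430.

```bash
python3 - <<'E'
from h import *
c=dict(np.load('pics/w3.npz'))
f=lambda u,v,z: toU(world(c,150+u/5-.4,170+v/5-.4,z))[0].round(2)
print('pin',f(335,228,.072),'plateL',f(160,127,.061),f(171,286,.061),'plateR',f(539,125,.061),f(542,286,.061),'slot',f(276,205,.061),f(424,205,.061))
print('holeL',f(283,485,.1405),'holetop',f(343,430,.1405),'holeR',f(403,485,.1405))
X,u,v=cloud(c);q=toU(X);b=(X[:,2]>.130)&(X[:,2]<.15)
for x in range(-4,70,12):
    m=b&(abs(q[:,0]-x)<4)&(abs(q[:,1])<30); print(x,np.percentile(q[m,1],[1,99]).round(1),X[m,2].mean().round(4))
m=b&(q[:,0]>50)&(abs(q[:,1])<20)
for y in (-8,-4,0,4): print(y,q[m&(abs(q[:,1]-y)<2),0].max())
E
```

```text
pin [ 5.67 -3.86] plateL [ 29.87 -14.21] [30.05  7.94] plateR [-19.87 -14.43] [-19.96   7.96] slot [15.23 -3.48] [-4.45 -3.47]
holeL [-0.06 -1.77] holetop [-5.75 -7.2 ] holeR [-10.92  -1.78]
-4 [-12.8   6.5] 0.138
8 [-12.8  10.8] 0.1387
20 [-11.1   9.1] 0.1386
32 [-11.2   9. ] 0.1386
44 [-11.4   8.5] 0.1386
56 [-11.6   8.5] 0.1386
68 [-11.8   8.7] 0.1386
-8 71.63439441775618
-4 72.10702211242793
0 71.74898415376563
4 71.87536659582695
```

Request:
{"api": "step_arm", "payload": {
  "deltas": [
    [-1.9,-5.1,0,-4.69,2.87,0.7,-1],
    [-1.9,-5.1,0,-4.69,2.87,0,-1],
    [0,0,-10,0,0,0,-1],
    [0,0,-10,0,0,0,-1],
    [0,0,-10,0,0,0,-1]
  ]
}}

```text
clock: 8.5
tcp_pos: [0.5492, -0.0423, 0.115]
orientation: [0.092, 0.96, -0.264, -0.027]
wrist_force: [0.3, -0.7, -1.2]
finger_gap: 0.021
grip_force: 78.7
```

Request:
{"api": "step_arm", "payload": {
  "deltas": [
    [0,0,0,0,0,0,-1],
    [0,0,0,0,0,0,-1],
    [0,0,0,0,0,0,-1]
  ]
}}

```text
clock: 8.8
tcp_pos: [0.5498, -0.0426, 0.1167]
orientation: [0.092, 0.96, -0.265, -0.026]
wrist_force: [0.1, 0.3, -2.4]
finger_gap: 0.0209
grip_force: 78.7
```

```bash
cat >> h.py <<'E'
def pose():
    s=get_state(); M=R.from_quat(s['orientation'],scalar_first=True).as_matrix()
    x=-M[:,1]; z=-M[:,2]   # bar axes
    print('tcpU',toU(s['tcp_pos']).round(2),'z',(s['tcp_pos'][2]*1e3).round(2),'yaw',np.degrees(np.arctan2(x[1],x[0])).round(2),'pitch',np.degrees(np.arcsin(-x[2])).round(2),'roll',np.degrees(np.arcsin(np.cross(z,x)[2])).round(2),'F',s['wrist_force'].round(1),'T',s['ft_torque'].round(2),'gap',s['finger_gap'].round(4))
    for n,o in dict(hole=(25,-11.5),tip=(102,-11.5)).items():
        p=s['tcp_pos']+(x*o[0]+z*o[1])*1e-3; print(n,toU(p).round(2),(p[2]*1e3-60).round(2))
E
python3 - <<'E'
from h import *
pose(); c=shot('wrist','w4')
X,u,v=cloud(c);q=toU(X)
print('keeper',blob(c,(55,-35),(100,35),.071,.082))
b=(abs(q[:,1])<30)&(X[:,2]>.083)&(X[:,2]<.13)
for x in range(-14,60,12):
    m=b&(abs(q[:,0]-x)<4); print(x,np.percentile(q[m,1],[1,50,99]).round(1),np.percentile(X[m,2],[5,50,95]).round(4))
cv2.imwrite('pics/w4b.png',cv2.resize(c['image'][60:330,20:380,::-1],None,fx=2.2,fy=2.2,interpolation=cv2.INTER_CUBIC))
E
```

```text
Traceback (most recent call last):
  File "h.py", line 31, in pose
    print('tcpU',toU(s['tcp_pos']).round(2),'z',(s['tcp_pos'][2]*1e3).round(2),'yaw',np.degrees(np.arctan2(x[1],x[0])).round(2),'pitch',np.degrees(np.arcsin(-x[2])).round(2),'roll',np.degrees(np.arcsin(np.cross(z,x)[2])).round(2),'F',s['wrist_force'].round(1),'T',s['ft_torque'].round(2),'gap',s['finger_gap'].round(4))
                                                                                                                                                                                                                                                                                                      ^^^^^^^^^^^^^^^^^^^^^
AttributeError: 'float' object has no attribute 'round'
```

```bash
sed -i "s/s\['finger_gap'\].round(4)/round(s['finger_gap'],4)/" h.py
python3 - <<'E'
from h import *
pose(); c=shot('wrist','w4')
X,u,v=cloud(c);q=toU(X)
print('keeper',blob(c,(55,-35),(100,35),.071,.082))
b=(abs(q[:,1])<30)&(X[:,2]>.083)&(X[:,2]<.13)
for x in range(-14,60,12):
    m=b&(abs(q[:,0]-x)<4); print(x,np.percentile(q[m,1],[1,50,99]).round(1),np.percentile(X[m,2],[5,50,95]).round(4))
cv2.imwrite('pics/w4b.png',cv2.resize(c['image'][60:330,20:380,::-1],None,fx=2.2,fy=2.2,interpolation=cv2.INTER_CUBIC))
E
```

```text
tcpU [[-43.38  -3.68]] z 116.73 yaw 59.18 pitch 10.97 roll 0.06 F [ 0.1  0.3 -2.4] T [ 0.14 -0.11 -0.04] gap 0.0209
hole [[-21.02  -3.38]] 40.68
tip [[54.56 -2.43]] 26.03
keeper (np.int64(2987), array([79.4, -2.2]), [[72.2, -24.5], [89.1, 18.4]], [array([80.4, -2.7]), array([45.9, 18.9]), np.float64(87.2)], np.float64(0.0738))
-14 [-14.9 -10.    8.8] [0.0995 0.1036 0.127 ]
-2 [-14.6  -4.3   8.1] [0.0985 0.1016 0.1028]
10 [-13.   -4.3   7.3] [0.0957 0.0992 0.1005]
22 [-13.1  -4.1   7.4] [0.0938 0.0969 0.0982]
34 [-13.   -4.3   7.1] [0.0914 0.0946 0.096 ]
46 [-13.1  -4.2   7.2] [0.0892 0.0923 0.0936]
58 [-13.1  -4.1   7.2] [0.0878 0.0904 0.0916]
```

View pics/w4b.png

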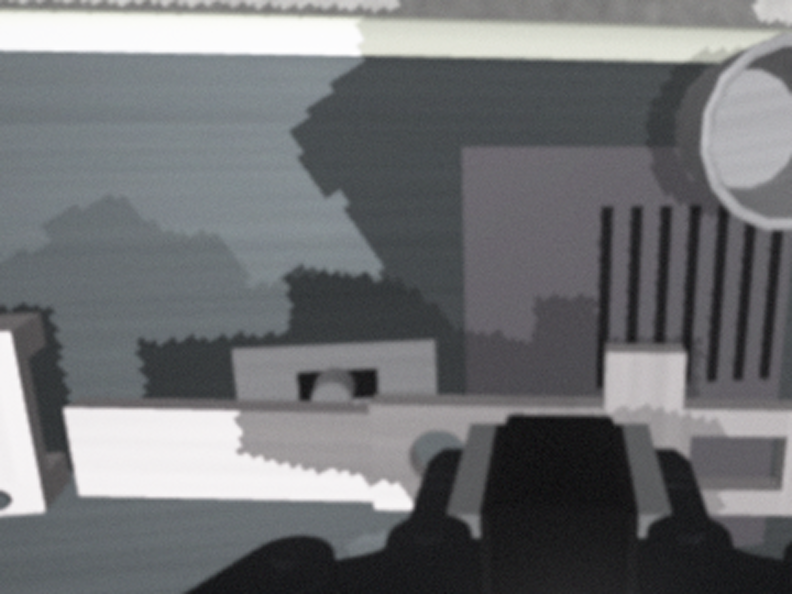

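View w4: the bar is tilted with its tongue end at x≈68, right in front of the keeper (left edge, lip end x≈45) and parallel to it; the pin is at (335,388) in the crop. Alignment is good, so I'll descend and then slide in along the bar axis.

Request:
{"api": "step_arm", "payload": {
  "deltas": [
    [0,0,-7,0,0,0,-1],
    [0,0,-7,0,0,0,-1],
    [0,0,-6,0,0,0,-1],
    [0,0,0,0,0,0,-1],
    [0,0,0,0,0,0,-1]
  ]
}}

```text
clock: 9.35
tcp_pos: [0.5495, -0.0422, 0.0959]
orientation: [0.092, 0.96, -0.264, -0.027]
wrist_force: [0.1, 0.2, -1.1]
finger_gap: 0.0207
grip_force: 78.7
```

```bash
python3 - <<'E'
from h import *
pose()
E
```

```text
tcpU [[-43.24  -3.14]] z 95.94 yaw 59.24 pitch 11.02 roll 0.14 F [ 0.1  0.2 -1.1] T [ 0.26 -0.09  0.03] gap 0.0207
hole [[-20.9   -2.81]] 19.87
tip [[54.67 -1.78]] 5.15
```

Request:
{"api": "step_arm", "payload": {
  "deltas": [
    [2.5,4.1,-0.9,0,0,0,-1],
    [2.5,4.1,-0.9,0,0,0,-1],
    [2.5,4.1,-0.9,0,0,0,-1],
    [0,0,0,0,0,0,-1]
  ]
}}

```text
clock: 9.75
tcp_pos: [0.5577, -0.0293, 0.0936]
orientation: [0.092, 0.96, -0.264, -0.026]
wrist_force: [0.3, 0.3, -1.1]
finger_gap: 0.0212
grip_force: 78.7
```

```bash
python3 - <<'E'
from h import *
pose()
E
```

```text
tcpU [[-27.89  -3.44]] z 93.57 yaw 59.28 pitch 10.99 roll 0.09 F [ 0.3  0.3 -1.1] T [ 0.18 -0.06 -0.03] gap 0.0212
hole [[-5.55 -3.1 ]] 17.51
tip [[70.03 -2.02]] 2.84
```

Request:
{"api": "step_arm", "payload": {
  "deltas": [
    [2.5,4.1,-0.9,0,0,0,-1],
    [2.5,4.1,-0.9,0,0,0,-1],
    [0,0,0,0,0,0,-1],
    [0,0,0,0,0,0,-1]
  ]
}}

```text
clock: 10.15
tcp_pos: [0.5622, -0.0216, 0.0917]
orientation: [0.092, 0.96, -0.264, -0.026]
wrist_force: [0.1, -0.5, -1.8]
finger_gap: 0.0214
grip_force: 78.7
```

```bash
python3 - <<'E'
from h import *
pose(); c=shot('wrist','w5')
cv2.imwrite('pics/w5b.png',cv2.resize(c['image'][150:370,20:340,::-1],None,fx=2.5,fy=2.5,interpolation=cv2.INTER_CUBIC))
X,u,v=cloud(c);q=toU(X)
b=(abs(q[:,1])<30)&(X[:,2]>.063)&(X[:,2]<.13)
for x in range(10,70,12):
    m=b&(abs(q[:,0]-x)<4); print(x,np.percentile(q[m,1],[1,50,99]).round(1),np.percentile(X[m,2],[5,50,95]).round(4))
E
```

```text
tcpU [[-19.03  -3.25]] z 91.75 yaw 59.25 pitch 11.01 roll 0.11 F [ 0.1 -0.5 -1.8] T [ 0.16 -0.08 -0.03] gap 0.0214
hole [[ 3.31 -2.92]] 15.68
tip [[78.89 -1.89]] 0.98
10 [-16.7 -10.2   8.2] [0.0705 0.0795 0.1284]
22 [-15.   -5.7   8.8] [0.074  0.0768 0.1288]
34 [-14.9  -4.1   7.7] [0.0714 0.0743 0.0759]
46 [-12.5  -3.6   7.8] [0.069  0.0719 0.0732]
58 [-12.6  -3.8   7.5] [0.0663 0.0696 0.0708]
```

Request:
{"api": "step_arm", "payload": {
  "deltas": [
    [-0.1,-0.2,-2,0.94,-0.58,0,-1],
    [-0.1,-0.2,-2,0.94,-0.58,0,-1],
    [-0.1,-0.2,-2,0.94,-0.58,0,-1],
    [0,0,0,0,0,0,-1],
    [0,0,0,0,0,0,-1]
  ]
}}

```text
clock: 10.7
tcp_pos: [0.5618, -0.0227, 0.0859]
orientation: [0.064, 0.962, -0.265, -0.018]
wrist_force: [0.0, 0.1, -1.8]
finger_gap: 0.0209
grip_force: 78.8
```

```bash
python3 - <<'E'
from h import *
pose()
E
```

```text
tcpU [[-20.16  -3.46]] z 85.91 yaw 59.18 pitch 7.68 roll 0.04 F [ 0.   0.1 -1.8] T [ 0.2  -0.17  0.01] gap 0.0209
hole [[ 3.08 -3.16]] 11.17
tip [[79.38 -2.21]] 0.88
```

Request:
{"api": "step_arm", "payload": {
  "deltas": [
    [-0.1,-0.2,-2,0.94,-0.58,0,-1],
    [-0.1,-0.2,-2,0.94,-0.58,0,-1],
    [0,0,0,0,0,0,-1]
  ]
}}

```text
clock: 11.0
tcp_pos: [0.5623, -0.0234, 0.0821]
orientation: [0.046, 0.963, -0.266, -0.012]
wrist_force: [2.1, -1.3, -1.9]
finger_gap: 0.0211
grip_force: 78.8
```

```bash
python3 - <<'E'
from h import *
pose()
E
```

```text
tcpU [[-20.5   -4.22]] z 82.11 yaw 59.16 pitch 5.41 roll -0.08 F [ 2.1 -1.3 -1.9] T [-0.05 -0.48  0.05] gap 0.0211
hole [[ 3.3  -3.95]] 8.3
tip [[79.95 -3.01]] 1.04
```

Request:
{"api": "step_arm", "payload": {
  "deltas": [
    [-0.1,-0.1,-2,0.92,-0.57,0,-1],
    [-0.1,-0.1,-2,0.92,-0.57,0,-1],
    [0,0,0,0,0,0,-1]
  ]
}}

```text
clock: 11.3
tcp_pos: [0.5615, -0.0233, 0.0776]
orientation: [0.027, 0.964, -0.266, -0.007]
wrist_force: [2.7, -0.6, -1.1]
finger_gap: 0.0206
grip_force: 78.7
```

```bash
python3 - <<'E'
from h import *
pose()
E
```

```text
tcpU [[-20.81  -3.5 ]] z 77.57 yaw 59.17 pitch 3.25 roll -0.04 F [ 2.7 -0.6 -1.1] T [-0.14 -0.63  0.07] gap 0.0206
hole [[ 3.5  -3.21]] 4.67
tip [[80.37 -2.26]] 0.31
```

Request:
{"api": "step_arm", "payload": {
  "deltas": [
    [-0.1,-0.1,-2,0.92,-0.57,0,-1],
    [-0.1,-0.1,-2,0.92,-0.57,0,-1],
    [0,0,0,0,0,0,-1]
  ]
}}

```text
clock: 11.6
tcp_pos: [0.5611, -0.0233, 0.0734]
orientation: [0.009, 0.964, -0.266, -0.002]
wrist_force: [2.7, -1.3, -2.2]
finger_gap: 0.0207
grip_force: 78.8
```

```bash
python3 - <<'E'
from h import *
pose()
E
```

```text
tcpU [[-21.06  -3.19]] z 73.41 yaw 59.17 pitch 1.09 roll -0.04 F [ 2.7 -1.3 -2.2] T [-0.14 -0.7   0.03] gap 0.0207
hole [[ 3.72 -2.89]] 1.44
tip [[80.7  -1.93]] -0.02
```

Request:
{"api": "step_arm", "payload": {
  "deltas": [
    [0,0,-1.5,0.85,-0.52,0,-1],
    [0,0,-1,0,0,0,-1],
    [0,0,0,0,0,0,-1],
    [0,0,0,0,0,0,-1]
  ]
}}

```text
clock: 12.0
tcp_pos: [0.5607, -0.023, 0.0716]
orientation: [0.001, 0.964, -0.265, -0.0]
wrist_force: [-2.3, -1.6, 5.9]
finger_gap: 0.0209
grip_force: 79.7
```

```bash
python3 - <<'E'
from h import *
pose(); c=shot('wrist','w6')
X,u,v=cloud(c);q=toU(X)
print('catch',blob(c,(-55,12),(-25,50),.071,.085))
cv2.imwrite('pics/w6b.png',cv2.resize(c['image'],(800,600))[:,:,::-1])
E
```

```text
tcpU [[-20.99  -2.65]] z 71.56 yaw 59.21 pitch 0.15 roll -0.02 F [-2.3 -1.6  5.9] T [0.25 0.17 0.03] gap 0.0209
hole [[ 3.98 -2.33]] -0.0
tip [[80.97 -1.32]] -0.21
catch (np.int64(6), array([-31.9,  29. ]), [[-32.2, 28.2], [-31.4, 29.8]], [array([-31.9,  29. ]), array([1.8, 0.7]), np.float64(76.2)], np.float64(0.0763))
```

Request:
{"api": "step_arm", "payload": {
  "deltas": [
    [0,0,-1.5,0,0,0,-1],
    [0,0,0,0,0,0,-1],
    [0,0,0,0,0,0,-1]
  ]
}}

```text
clock: 12.35
tcp_pos: [0.5607, -0.023, 0.0715]
orientation: [0.001, 0.964, -0.265, 0.0]
wrist_force: [-5.2, -0.1, 15.5]
finger_gap: 0.0208
grip_force: 81.2
```

Request:
{"api": "step_arm", "payload": {
  "deltas": [
    [0,0,2,0,0,0,-1],
    [0,0,0,0,0,0,-0.2],
    [0,0,0,0,0,0,-0.1],
    [0,0,0,0,0,0,-0.1],
    [0,0,0,0,0,0,-0.1]
  ]
}}

```text
clock: 12.85
tcp_pos: [0.561, -0.023, 0.0714]
orientation: [0.002, 0.964, -0.265, -0.0]
wrist_force: [0.2, -0.4, 0.5]
finger_gap: 0.0383
grip_force: 0.0
```

Request:
{"api": "step_arm", "payload": {
  "deltas": [
    [0,0,0,0,0,0,-0.1],
    [0,0,0,0,0,0,-0.1],
    [0,0,10,0,0,0,-0.1],
    [0,0,15,0,0,0,-0.1],
    [0,0,20,0,0,0,0]
  ]
}}

```text
clock: 13.35
tcp_pos: [0.5607, -0.0231, 0.1172]
orientation: [0.002, 0.964, -0.265, -0.0]
wrist_force: [-0.6, 0.3, -0.2]
finger_gap: 0.0428
grip_force: 0.0
```

Request:
{"api": "step_arm", "payload": {
  "deltas": [
    [0,0,25,0,0,0,0],
    [0,0,25,0,0,0,0],
    [0,0,25,0,0,0,0],
    [0,0,0,0,0,0,0],
    [0,0,0,0,0,0,0]
  ]
}}

```text
clock: 13.85
tcp_pos: [0.5618, -0.0232, 0.1929]
orientation: [0.001, 0.964, -0.265, 0.001]
wrist_force: [-0.6, 0.4, -0.6]
finger_gap: 0.0427
grip_force: 0.0
```

```bash
python3 - <<'E'
from h import *
c=shot('wrist','w7')
print('grip',blob(c,(-45,-25),(0,25),.092,.11))
print('keeper',blob(c,(55,-35),(100,35),.071,.082))
print('catch',blob(c,(-55,12),(-25,50),.071,.085))
print('tongue',blob(c,(20,-20),(66,20),.0615,.07))
print('barend',blob(c,(-80,-20),(-50,20),.0615,.08))
cv2.imwrite('pics/w7b.png',cv2.resize(c['image'],(800,600),interpolation=cv2.INTER_CUBIC)[:,:,::-1])
E
```

```text
grip (np.int64(1078), array([-18.7,  -3.1]), [[-29.2, -12.7], [-8.1, 8.6]], [array([-18.8,  -1.8]), array([22.2, 22. ]), np.float64(89.8)], np.float64(0.1016))
keeper (np.int64(1401), array([81. , -3.6]), [[72.2, -24.0], [90.1, 18.0]], [array([81.4, -2.9]), array([19.1, 44.3]), np.float64(0.1)], np.float64(0.0738))
catch (np.int64(191), array([-35.9,  24.1]), [[-41.0, 19.3], [-31.0, 29.4]], [array([-36. ,  24.3]), array([10.7, 10.2]), np.float64(88.9)], np.float64(0.0749))
tongue (np.int64(1497), array([42.9, -2.6]), [[20.8, -12.3], [65.0, 7.4]], [array([43. , -2.1]), array([21.5, 46.4]), np.float64(87.9)], np.float64(0.0642))
barend (np.int64(674), array([-64.2,  -1.7]), [[-74.4, -13.3], [-50.5, 10.3]], [array([-62.4,  -1.1]), array([24.9, 24.8]), np.float64(90.0)], np.float64(0.0641))
```

View pics/w7b.png

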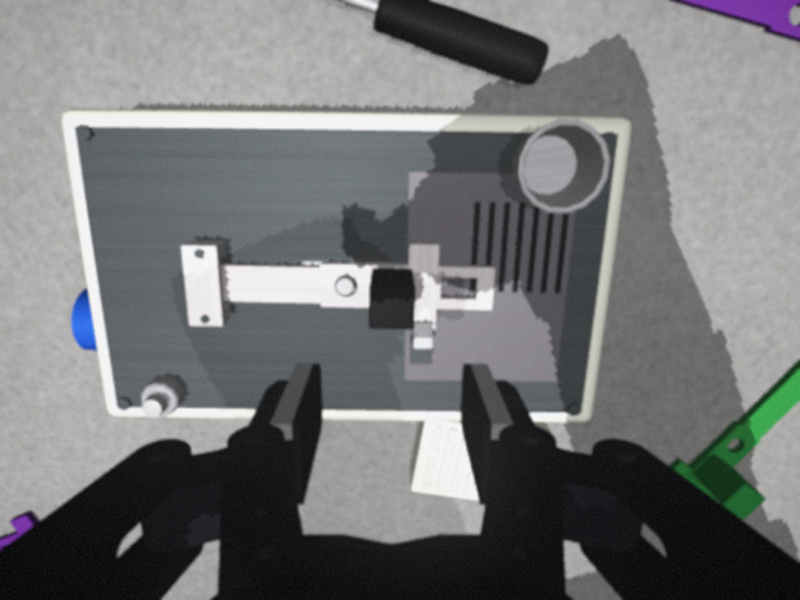

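The bar lies flat with its tongue under the keeper (225,285) and the pin through the round hole (346,285). The catch is at rest over the ear (423,338), and the cup and nut are undisturbed.

```bash
python3 -c "
from workcell import *
print(hand_in())"
```

```text
the job is handed in; nothing more can be done
None
```

The bar was turned end for end and refitted: it lies flat on the pin with its tongue under the keeper, the catch back at rest over the ear, and the gripper let go and lifted clear. I handed it in at about 14 s on the clock; no verdict came back, so this rests on the last wrist picture and depth readings.

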